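# Fetch the rear water pot from the crowded drying hook

## Task

Two small metal water pots hang one behind the other on the same drying hook. First lift off the pot in front and hang it on the empty hook beside it; then take the pot that was behind it and stand it upright on the middle of the round cork coaster, setting it down rather than dropping it. Leave both pots released and at rest.

Things in the scene. Friction and masses are not known exactly. Their poses are not given: they have to be found in the camera images.
- pot_front: Tapered metal pot, hangs nearer the bar's free end. 160 g. Origin: centre of underside (31 mm above table), z up, x along the bar to the post. Base d42, rim d56 at z 52 mm. Rigid U strap handle over the rim: 2 upright flat legs at y +-20 mm, 44 mm over their outer faces, 14 mm wide in x; crossbar z 114-118 mm; opening 36 x 62 mm. Pinch legs from above along y; lift 20 mm, draw out along -x.
- pot_rear: Straight-sided metal pot, d56 mm, two thin beads round it; hangs behind pot_front on the same hook, about 70 mm nearer the post. Origin, axes, height, weight and handle as pot_front. Raised 20 mm, it is clear of the free end after 125 mm along its -x, once pot_front is gone. (The tapered pot standing far back on the table is not used.)
- hook_spare: Empty hook, fixed; the crowded one is its twin, left or right of it. Origin: foot of its post (d14 mm), on the table. From the post's top a bar (d8 mm) runs level along -x, its top at z 145 mm; 142 to 150 mm from the post it turns up, the tip 12 mm above the bar's top. Hang a pot with its origin 60-125 mm from the post, x axes alike. Wooden foot 110 x 90 x 8 mm.
- coaster: Round cork coaster on the table, 104 mm in diameter, 5 mm thick, fixed. Origin: centre of its underside, at table height.
Not all that is in view belongs to the job. Leave any blue or red look-alike of the pot_front alone.

How it is judged (in metres and radians):
On the way:
1. the front pot hangs released on the spare hook while the rear pot is still on its own hook (x of pot_front in the frame of hook_spare between -0.148 and -0.02 m and y of pot_front in the frame of hook_spare between -0.025 and 0.025 m and height (world z) of pot_front between 0.021 and 0.043 m and contact force between pot_front and the fingers below 0.2 N and distance of pot_rear from where it was at the start of the episode below 0.06 m), for 0.2 s.
At the end, for the whole second after the job is handed in: The front pot hangs on the spare hook's bar by its handle (within 25 mm sideways of the bar, between post and tip, at its hanging height within about 10 mm), and the rear pot stands upright on the coaster, its centre within 25 mm of the coaster's centre; both at rest (x of pot_front in the frame of hook_spare between -0.148 and -0.02 m and y of pot_front in the frame of hook_spare between -0.025 and 0.025 m and height (world z) of pot_front between 0.021 and 0.043 m and linear speed of pot_front below 0.1 m/s and horizontal distance between pot_rear and coaster below 0.025 m and height (world z) of pot_rear between 0.002 and 0.009 m and angle between pot_rear's own z axis and vertical below 0.1 rad and linear speed of pot_rear below 0.03 m/s); the robot touches nothing.
It fails at once if the rear pot is let go more than about 30 mm above the coaster (horizontal distance between pot_rear and coaster below 0.06 m and height (world z) of pot_rear above 0.035 m and contact force between pot_rear and the fingers below 0.1 N).
It also fails if it takes over 56 s, if anything falls off the work surface, if the arm or the gripper's body presses on something with over 40 N, if the wrist force passes 120 N, or if a joint passes its speed limit or range.

## Robot

A 6-joint arm with a two-finger parallel gripper is mounted at the origin on the work surface. World frame = base frame: x ahead of the robot, y to its left, z up, the work surface at z = 0. Lengths are in m, angles in degrees, forces in N, time in s.
With the tool pointing down it reaches from about 0.25 to 0.725 m from the base axis. Payload 9.7 kg.
Tool frame: the origin (TCP) lies between the finger pads; the fingertips stand 19 mm ahead of it and the grasp point (between the pads) is the TCP; z points along the fingers, y is the line along which they close (so a half turn about z gives the same grasp; the last joint's range is limited). The gripper opens to 85 mm and grips with 20 to 120 N. Pads are 22 mm wide; open, the fingers measure 114 mm over their backs; the gripper's body (76 mm by 85 mm) begins 54 mm behind the grasp point. The pads swing forward as they close: fully open they stand 13 mm farther back than shut.
Start: joints at [77.235, 4.979, 10.078, 95.1, 0, 90], TCP at [0.122, 0.536, 0.25] pointing down, gripper open.
Joint ranges: [-179.16, 179.16], [-48.56, 103.87], [-65.8, 70.77], [-126.05, 130.52], [-82.76, 87.17], [-180, 180]. Speed limits (degrees/s): [127.2, 127.2, 147.25, 180, 180, 180].

## Interface

Orientations are given as [roll, pitch, yaw] about the fixed x, y, z axes, in that order (R = Rz(yaw) Ry(pitch) Rx(roll)).
In Python, from workcell import telemetry, camera, calibration, workorder gives the robot as it stands.
- The arm moves only by the tool play_rows, never from a script. Its argument "increments" is a list of rows, each a list of 3 entries, a list of its own where there are three numbers: the shift along the tool's x, y, z in mm, then the turn, a rotation vector about the tool's x, y, z in degrees, then the closure, from 0 (fully open) to 1 (shut). In form: [[[x, y, z], [ax, ay, az], jaw], ...]. A call has 1 to 20 rows; each row is the pose to reach, as a shift and turn from the pose commanded when the call began, along the tool's axes at that moment; what a row does not reach only later rows make up. A row lasts 1/10 s, in which the tool goes at most 50 mm and 8.59 degrees, less where a joint would pass 70% of its speed; a pose out of reach is approached as far as the arm can. A call with a gripper value outside its range is refused whole. The fingers move at their own pace and stop on an object; "grip_force" is the grip in N (left out, the last holds). Time passes only in rows, so rows that repeat a pose let the fingers close. It gives the time, the measured TCP pose, the force, the opening and the grip force at its end, in the units of the state.
- telemetry.get_obs(): the state, without advancing time (a new reading comes with each control period).
- camera(name): name is "scene" or "top" or "wrist"; returns (picture, depth): 420x560x3 uint8, red, green, blue; 420x560 float32, m along the optical axis (not along the pixel's ray), 0 where there is no reading.
- calibration(name): a dict with "vertical_fov" (degrees; the focal length in pixels is half the picture's height over the tangent of half this angle, whatever the lens; pixels are square), "cx", "cy" (the principal point, pixels), "rvec" (rotation vector, rad) and "tvec" (3), from world to camera coordinates, as OpenCV has them; the wrist camera has in their place "hand_eye" (4x4, takes a point from camera to tool coordinates, whose origin is the TCP and whose axes are the flange's). Camera axes: x right, y down, z forward; pixel columns grow to the right and rows downward; lengths in m; the calibration is good to about 2 mm. A picture is of the moment at which its call begins: read the wrist's pose just before it. calibration takes no time and is no camera call.
- workorder.job_done(): hands the job in; it is judged then, once.
The state is a dict: "time": time; "q": joint angles; "qd": joint speeds; "joint_efforts": joint torques, N m; "ee_pos": TCP position; "tcp_rot": TCP orientation; "wrist_force": force on the tool from outside, world axes, zero at the start; "torque": the same for the moment, N m; "opening": finger opening in m; "grasp_force": force on a finger pad.
Only numpy, scipy, OpenCV 4.12 (cv2) and the standard library are available. Lean on these libraries where they do the work, as an engineer would, in place of code of your own. Each camera call takes 0.05 s, during which the arm holds its last target. There are 200 camera calls.

## Working session

There is one attempt and no reset: what is moved stays moved. The work goes in short steps, Python scripts to look and compute and a tool call to move; the robot and the scene stay as the last step left them, time stands still between calls to the robot, and variables do not carry over. Pictures are saved under pics/ and viewed, at most 10 in all, crops included, and the job is handed in when it is done.

Besides the shell and the picture viewer there is one more tool, called after ">>>" as name(argument=value, ...) on one line, values as JSON. play_rows: Moves the arm, as the interface text tells. Its arguments: {"type":"object","properties":{"increments":{"type":"array"},"grip_force":{"type":"number"}},"required":["increments"]}

```bash
mkdir -p pics
cat > h.py <<'E'
import numpy as np, cv2
from workcell import telemetry, camera, calibration, workorder
from scipy.spatial.transform import Rotation as R
def cam(name):
    c=calibration(name); f=210/np.tan(np.radians(c["vertical_fov"])/2)
    if "hand_eye" in c:
        o=telemetry.get_obs(); T=np.eye(4); T[:3,:3]=R.from_euler('xyz',o["tcp_rot"],degrees=True).as_matrix(); T[:3,3]=o["ee_pos"]
        M=T@np.array(c["hand_eye"])
    else:
        W=np.eye(4); W[:3,:3]=cv2.Rodrigues(np.array(c["rvec"],float))[0]; W[:3,3]=np.ravel(c["tvec"]); M=np.linalg.inv(W)
    return f,c["cx"],c["cy"],M
def snap(name,tag):
    f,cx,cy,M=cam(name); im,d=camera(name)
    cv2.imwrite(f"pics/{tag}.png",im[:,:,::-1]); np.savez(f"{tag}.npz",d=d,M=M,k=[f,cx,cy],im=im)
def load(tag):
    z=np.load(f"{tag}.npz"); f,cx,cy=z["k"]; d=z["d"]; v,u=np.mgrid[:d.shape[0],:d.shape[1]]
    P=np.stack([(u-cx)/f*d,(v-cy)/f*d,d,np.ones_like(d)],-1)@z["M"].T
    P=P[...,:3]; P[d==0]=np.nan
    return z["im"],P
def ray(tag,u,v,zz):
    z=np.load(f"{tag}.npz"); f,cx,cy=z["k"]; M=z["M"]; r=M[:3,:3]@[(u-cx)/f,(v-cy)/f,1]; o=M[:3,3]
    return o+r*(zz-o[2])/r[2]
E
python3 - <<'E'
from h import *
print(telemetry.get_obs())
snap("scene","s0"); snap("top","t0")
a=cv2.imread("pics/s0.png");b=cv2.imread("pics/t0.png")
for t in "s0","t0": print(t,np.load(t+".npz")["M"].round(3).tolist(),np.load(t+".npz")["k"])
E
```

```text
{'time': 0.0, 'q': array([ 7.72331854e+01,  5.00920217e+00,  1.00353954e+01,  9.50984598e+01,
       -1.29935696e-03,  9.00010830e+01]), 'qd': array([ 0.00043287, -0.0015094 ,  0.03783743, -0.06852379, -0.1481929 ,
       -0.01365546]), 'joint_efforts': array([ 4.66474303e-04, -5.20382345e+01,  4.64808583e+01,  1.61032670e-02,
       -3.94711174e-05, -1.21001843e-06]), 'ee_pos': array([0.12150406, 0.53621225, 0.24960969]), 'tcp_rot': array([-1.79927733e+02,  1.30072195e-03,  1.67232104e+02]), 'wrist_force': array([ 0.44425627, -0.00308791, -0.7967387 ]), 'torque': array([ 0.02118491,  0.01750605, -0.0353085 ]), 'grasp_force': 0.0, 'opening': 0.0854381133203689}
s0 [[0.385, 0.694, -0.609, 1.198], [0.923, -0.287, 0.256, -0.17], [0.003, -0.66, -0.751, 0.709], [0.0, 0.0, 0.0, 1.0]] [462.26565426 280.50486115 206.62016211]
t0 [[-0.03, -0.984, 0.178, 0.484], [-0.999, 0.034, 0.02, 0.033], [-0.025, -0.177, -0.984, 0.938], [0.0, 0.0, 0.0, 1.0]] [495.61010444 282.65407379 211.83513855]
```

View pics/s0.png

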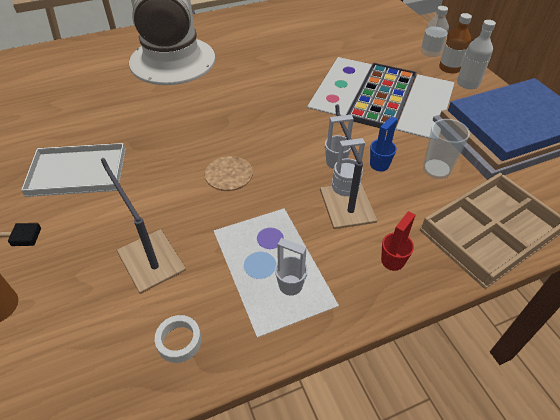

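View pics/t0.png

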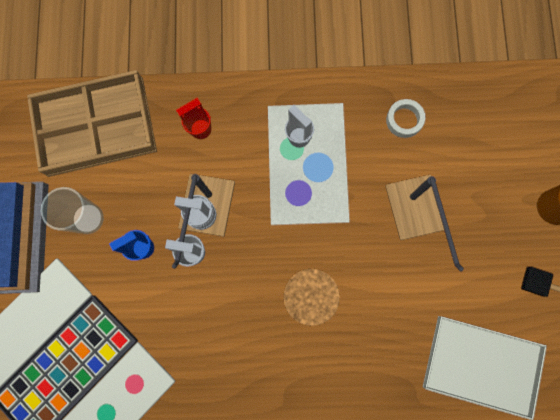

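The top view shows the crowded hook on the left, with its post near (203,187) and its free end near (177,265). The spare hook is on the right, post near (415,190) and tip near (460,268). The coaster is at (312,297).

Things that could be taken for pot_front:
- pot at the free end: top (187,250), scene (340,135)
- pot nearer the post: top (197,212), scene (347,175), which is the rear pot
- standing metal pot: top (299,125)
- blue look-alike: top (132,245)
- red look-alike: top (195,118)

By the description I choose (187,250). Next I'll measure and take one close crop.

Run:
```python
from h import *
im,P=load("t0")
def bar(u0,u1,v0,v1,name,zl=.132,zh=.16):
    p=P[v0:v1,u0:u1].reshape(-1,3); p=p[(p[:,2]>zl)&(p[:,2]<zh)]
    print(name,len(p),p.min(0).round(3),p.max(0).round(3))
    return p
for nm,b in (("spare",(405,470,170,275)),("crowd",(165,215,165,275))):
    p=bar(*b,nm); c=np.median(p,0); d=cv2.fitLine(p[:,:2].astype(np.float32),cv2.DIST_HUBER,0,.001,.001).ravel()
    print(d, "ang",np.degrees(np.arctan2(d[1],d[0])), "med z",c[2])
    s=(p[:,:2]-d[2:])@d[:2]; print("ends",d[2:]+s.min()*d[:2],d[2:]+s.max()*d[:2])
# handle crossbars
for nm,b in (("front",(160,215,232,262)),("rear",(165,220,192,225))):
    p=bar(*b,nm,.11,.1325)
    print(nm, np.median(p,0))
    for z in np.arange(.1,.17,.01):
        q=P[b[2]:b[3],b[0]:b[1]].reshape(-1,3); print(round(z,2),((q[:,2]>z)&(q[:,2]<z+.01)).sum(),end=' ')
# coaster
hsv=cv2.cvtColor(im,cv2.COLOR_RGB2HSV)
p=P[265:330,280:345].reshape(-1,3); p=p[(p[:,2]>.0025)&(p[:,2]<.02)]; print("coaster z",len(p),np.median(p,0),p.min(0),p.max(0), ray("t0",312,297,.005))
A=cv2.resize(im[160:285,140:240],None,fx=4.6,fy=4.6,interpolation=cv2.INTER_CUBIC)
s=np.load("s0.npz")["im"][95:225,310:390]
B=cv2.resize(s,(340,575),interpolation=cv2.INTER_CUBIC)
A=A[:575]
cv2.imwrite("pics/c1.png",np.hstack([A[:575,:460],B])[:,:,::-1])
```

```text
spare 540 [ 0.524 -0.23   0.133] [ 0.681 -0.19   0.159]
[ 0.9802182   0.1979199   0.6030954  -0.20960414] ang 11.415346 med z 0.14458724642718268
ends [ 0.52362768 -0.2256498 ] [ 0.6808056  -0.19391336]
crowd 938 [0.543 0.18  0.132] [0.698 0.24  0.159]
[ 0.97943443 -0.2017626   0.6280416   0.20615248] ang -11.64005 med z 0.14782514843404498
ends [0.54244107 0.22378612] [0.69804693 0.19173145]
front 33 [0.567 0.195 0.11 ] [0.58  0.24  0.132]
front [0.57493089 0.19654066 0.12127329]
0.1 12 0.11 14 0.12 16 0.13 14 0.14 266 0.15 92 0.16 0 0.17 0 rear 39 [0.637 0.18  0.111] [0.65  0.226 0.132]
rear [0.64470227 0.18297628 0.1191936 ]
0.1 21 0.11 20 0.12 15 0.13 17 0.14 275 0.15 100 0.16 0 0.17 0 coaster z 2598 [0.49153908 0.00414093 0.00539536] [ 0.43116122 -0.06007994  0.00250601] [0.55086562 0.06284917 0.01188187] [0.49063112 0.00233351 0.005     ]
```

View pics/c1.png

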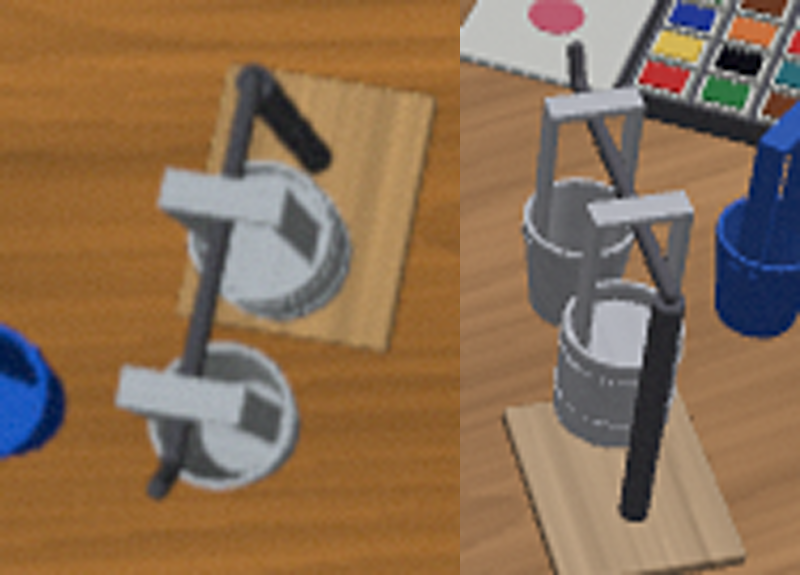

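The crop confirms it. The pot at the free end tapers and has no beads, so it is pot_front. The pot nearer the post is straight with beads, so it is pot_rear. Next are the crossbar centres and clearances.

Run:
```python
from h import *
im,P=load("t0"); ims,Ps=load("s0")
def rect(p,n):
    (c,s,a)=cv2.minAreaRect((p[:,:2]*1000).astype(np.float32)); print(n,len(p),"mean",p.mean(0).round(4),"rect",np.round(c,1),np.round(s,1),round(a,1),"zmed",np.median(p[:,2]).round(4))
hsv=cv2.cvtColor(im,cv2.COLOR_RGB2HSV).astype(int)
for n,(u0,u1,v0,v1) in (("front",(163,206,238,262)),("rear",(170,215,193,218))):
    m=np.zeros(im.shape[:2],bool); m[v0:v1,u0:u1]=1
    m&=(P[...,2]>.144)&(P[...,2]<.156)&(hsv[...,2]>120)
    rect(P[m],n)
hs=cv2.cvtColor(ims,cv2.COLOR_RGB2HSV).astype(int)
for n,(u0,u1,v0,v1) in (("front s",(320,360,105,130)),("rear s",(330,370,130,160))):
    m=np.zeros(im.shape[:2],bool); m[v0:v1,u0:u1]=1
    m&=(Ps[...,2]>.144)&(Ps[...,2]<.156)&(hs[...,2]>120)
    rect(Ps[m],n)
# bars dark only
for n,(u0,u1,v0,v1) in (("spare",(405,470,170,275)),("crowd",(165,215,165,275))):
    m=np.zeros(im.shape[:2],bool); m[v0:v1,u0:u1]=1
    m&=(P[...,2]>.134)&(P[...,2]<.165)&(hsv[...,2]<90)
    p=P[m]; d=cv2.fitLine(p[:,:2].astype(np.float32),cv2.DIST_HUBER,0,.001,.001).ravel().astype(float)
    d[:2]*=np.sign(d[0]); s=(p[:,:2]-d[2:])@d[:2]
    print(n,len(p),"ang",np.degrees(np.arctan2(d[1],d[0])).round(2),"ends",(d[2:]+s.min()*d[:2]).round(4),(d[2:]+s.max()*d[:2]).round(4),"len",np.ptp(s).round(3))
m=(hsv[...,0]>105)&(hsv[...,0]<128)&(hsv[...,1]>150); m[:, :100]=0;m[:,160:]=0;m[:215]=0;m[275:]=0
p=P[m&(P[...,2]>.02)]; print("blue",len(p),p.min(0).round(3),p.max(0).round(3))
m=(P[...,2]>.0028)&(P[...,2]<.008); m[:262]=0;m[335:]=0;m[:,275:]&=True;m[:,:278]=0;m[:,348:]=0
m2=cv2.morphologyEx(m.astype(np.uint8),cv2.MORPH_OPEN,np.ones((5,5)))
k=np.argwhere(m2)[:,::-1].astype(np.float32); c,r=cv2.minEnclosingCircle((P[m2>0][:,:2]*1000).astype(np.float32)); print("coaster",c,r,P[m2>0].mean(0))
```

```text
front 245 mean [0.5776 0.2175 0.1495] rect [577.6 217.7] [44.4 14.4] 79.3 zmed 0.1495
rear 242 mean [0.6479 0.2031 0.1496] rect [648.1 203.3] [44.6 14.6] 78.7 zmed 0.1496
front s 118 mean [0.5772 0.2166 0.1505] rect [573.8 220.4] [40.3 43.1] 46.1 zmed 0.1506
rear s 134 mean [0.6486 0.2024 0.1504] rect [648.  202.5] [40.2 34.7] 41.2 zmed 0.1506
spare 466 ang 11.26 ends [ 0.524  -0.2257] [ 0.6785 -0.1949] len 0.158
crowd 348 ang -11.42 ends [0.5426 0.2233] [0.6975 0.192 ] len 0.158
blue 599 [0.567 0.293 0.02 ] [0.618 0.344 0.122]
coaster (492.07354736328125, 4.3421196937561035) 51.50746536254883 [0.49698955 0.00249319 0.00543865]
```

```bash
cat >> h.py <<'E'
def inc(*targets):
    o=telemetry.get_obs(); R0=R.from_euler('xyz',o["tcp_rot"],degrees=True)
    for x,y,z,yaw in targets:
        t=R.from_euler('xyz',[180,0,yaw],degrees=True)
        print((R0.inv().apply(np.array([x,y,z])-o["ee_pos"])*1000).round(1),(R0.inv()*t).as_rotvec(degrees=True).round(1))
E
python3 -c "
from h import *
inc((.5775,.217,.25,168.6),(.5775,.217,.128,168.6))"
```

```text
[-5.153e+02 -2.106e+02 -1.000e-01] [-0.1 -0.  -1.4]
[-515.3 -210.4  121.9] [-0.1 -0.  -1.4]
```

>>> play_rows(increments=[[[-40,-16,0],[0,0,0],0],[[-85,-35,0],[0,0,0],0],[[-130,-53,0],[0,0,0],0],[[-175,-72,0],[0,0,0],0],[[-220,-90,0],[0,0,0],0],[[-265,-108,0],[0,0,0],0],[[-310,-127,0],[0,0,-1],0],[[-355,-145,0],[0,0,-1],0],[[-400,-163,0],[0,0,-1.4],0],[[-440,-180,0],[0,0,-1.4],0],[[-475,-194,0],[0,0,-1.4],0],[[-500,-204,0],[0,0,-1.4],0],[[-515,-210.5,0],[0,0,-1.4],0],[[-515,-210.5,20],[0,0,-1.4],0],[[-515,-210.5,45],[0,0,-1.4],0],[[-515,-210.5,60],[0,0,-1.4],0],[[-515,-210.5,60],[0,0,-1.4],0]], grip_force=40)

```text
time: 1.8
ee_pos: [0.576, 0.2173, 0.1877]
tcp_rot: [-179.9, -0.2, 168.7]
wrist_force: [0.6, -0.2, 0.2]
opening: 0.086
grasp_force: 0.0
```

```bash
python3 -c "
from h import *
print(telemetry.get_obs()['q'])
inc((.5775,.217,.128,168.6))
snap('wrist','w1')
im,P=load('w1'); m=(P[...,2]>.145)&(P[...,2]<.155); hsv=cv2.cvtColor(im,cv2.COLOR_RGB2HSV); m&=hsv[...,2]>120
n,l,s,c=cv2.connectedComponentsWithStats(m.astype(np.uint8))
for i in range(1,n):
  if s[i,4]>150:
    p=P[l==i]; print(s[i],cv2.minAreaRect((p[:,:2]*1000).astype(np.float32)),p.mean(0))
"
```

```text
[2.06686223e+01 1.35168457e+01 1.27940107e+01 8.95239018e+01
 7.07314508e-03 3.20053950e+01]
[-1.8  0.1 59.7] [-0.1 -0.2  0.1]
[ 243  241   89   30 2359] ((578.3515625, 215.42320251464844), (44.07244110107422, 17.28996467590332), 77.9968490600586) [0.57738514 0.21556745 0.14985652]
[259 367  56   6 192] ((642.6360473632812, 202.39907836914062), (30.105321884155273, 4.384612083435059), 78.02239990234375) [0.64236665 0.2028965  0.14997105]
```

View pics/w1.png

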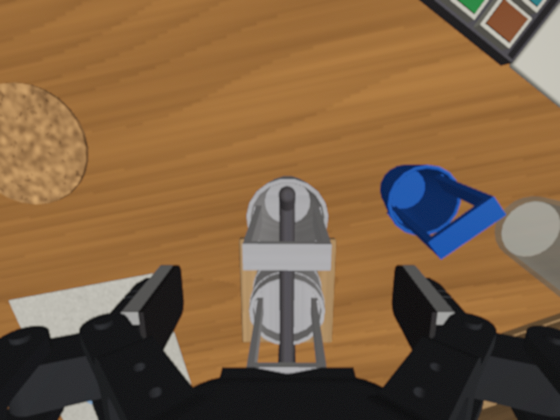

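The wrist view shows pot_front's crossbar at (287,256), centred between the fingertips at (180,280) and (395,280). The blue pot at (420,210) is clear. I'll descend and grip.

>>> play_rows(increments=[[[-1.5,0,15],[0,0,0],0],[[-1.5,0,35],[0,0,0],0],[[-1.5,0,52],[0,0,0],0],[[-1.5,0,60],[0,0,0],0],[[-1.5,0,60],[0,0,0],0.2],[[-1.5,0,60],[0,0,0],0.4],[[-1.5,0,60],[0,0,0],0.5],[[-1.5,0,60],[0,0,0],0.6],[[-1.5,0,60],[0,0,0],0.8],[[-1.5,0,60],[0,0,0],1],[[-1.5,0,60],[0,0,0],1],[[-1.5,0,60],[0,0,0],1]], grip_force=40)

```text
time: 3.05
ee_pos: [0.5792, 0.2172, 0.1316]
tcp_rot: [179.9, 0.1, 168.6]
wrist_force: [-0.8, -0.2, 6.1]
opening: 0.0437
grasp_force: 40.9
```

>>> play_rows(increments=[[[0,0,-5],[0,0,0],1],[[0,0,-12],[0,0,0],1],[[0,0,-20],[0,0,0],1],[[0,0,-27],[0,0,0],1],[[0,0,-31],[0,0,0],1],[[0,0,-31],[0,0,0],1],[[0,0,-31],[0,0,0],1]])

```text
time: 3.75
ee_pos: [0.5787, 0.217, 0.1612]
tcp_rot: [-180.0, -0.0, 168.6]
wrist_force: [-0.0, 0.7, -2.0]
opening: 0.0434
grasp_force: 40.9
```

```bash
python3 -c "
from h import *
print(telemetry.get_obs()['wrist_force'])
snap('scene','s1')
im=cv2.imread('pics/s1.png')[60:250,260:440]; cv2.imwrite('pics/s1c.png',cv2.resize(im,None,fx=3,fy=3,interpolation=cv2.INTER_CUBIC))
"
```

```text
[-0.03659853  0.68122858 -1.96554239]
```

View pics/s1c.png

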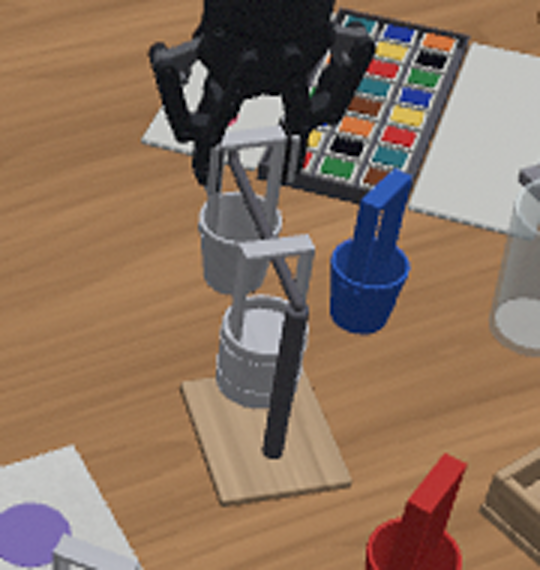

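Pot_front is lifted in the jaws: its crossbar is at (245,140) and the rear pot still hangs at (262,350). I'll draw it out next.

>>> play_rows(increments=[[[8,0,0],[0,0,0],1],[[20,0,0],[0,0,0],1],[[35,0,0],[0,0,0],1],[[50,0,0],[0,0,0],1],[[65,0,0],[0,0,0],1],[[80,0,0],[0,0,0],1],[[90,0,0],[0,0,0],1],[[90,0,0],[0,0,0],1]])

```text
time: 4.6
ee_pos: [0.4892, 0.2351, 0.1616]
tcp_rot: [180.0, 0.0, 168.7]
wrist_force: [0.4, 0.3, -2.8]
opening: 0.0438
grasp_force: 41.1
```

```bash
python3 -c "
from h import *
inc((.46,.1,.161,180),(.465,-.237,.161,191.3),(.583,-.214,.161,191.3))"
```

```text
[   2.1 -138.2    0.6] [  0.    0.  -11.3]
[ -68.8 -467.7    0.5] [  0.    0.  -22.6]
[-180.  -422.     0.5] [  0.    0.  -22.6]
```

>>> play_rows(increments=[[[-2,-12,0],[0,0,0],1],[[-5,-35,0],[0,0,-2],1],[[-10,-70,0],[0,0,-4],1],[[-15,-108,0],[0,0,-6],1],[[-21,-146,0],[0,0,-8],1],[[-27,-184,0],[0,0,-10],1],[[-33,-222,0],[0,0,-12],1],[[-38,-260,0],[0,0,-14],1],[[-44,-298,0],[0,0,-16],1],[[-49,-336,0],[0,0,-18],1],[[-55,-374,0],[0,0,-20],1],[[-60,-408,0],[0,0,-21],1],[[-64,-435,0],[0,0,-22],1],[[-67,-455,0],[0,0,-22.6],1],[[-69,-466,0],[0,0,-22.6],1],[[-69,-468,0],[0,0,-22.6],1],[[-69,-468,0],[0,0,-22.6],1],[[-69,-468,0],[0,0,-22.6],1]])

```text
time: 6.4
ee_pos: [0.466, -0.237, 0.1613]
tcp_rot: [180.0, -0.0, -168.7]
wrist_force: [-0.8, 0.4, -1.7]
opening: 0.0433
grasp_force: 41.4
```

```bash
python3 -c "
from h import *
inc((.465,-.237,.161,191.3),(.583,-.214,.161,191.3),(.583,-.214,.128,191.3))
snap('top','t1')
im,P=load('t1'); m=(P[...,2]>.145)&(P[...,2]<.185); hsv=cv2.cvtColor(im,cv2.COLOR_RGB2HSV)
im=cv2.imread('pics/t1.png')[150:330,340:520]; cv2.imwrite('pics/t1c.png',cv2.resize(im,None,fx=3,fy=3,interpolation=cv2.INTER_CUBIC))
"
```

```text
[1.  0.2 0.3] [ 0. -0. -0.]
[-119.2   -0.3    0.3] [ 0. -0. -0.]
[-119.2   -0.3   33.3] [ 0. -0. -0.]
```

View pics/t1c.png

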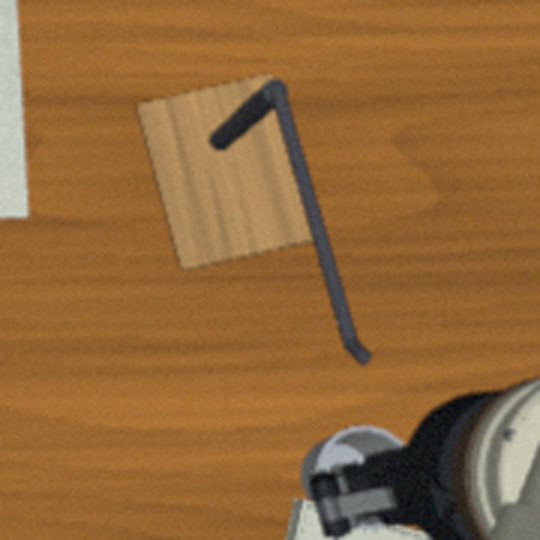

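The pot is in line with the bar, below the tip at (365,357) in the crop. I'll slide it on and look at the forces before lowering.

>>> play_rows(increments=[[[-8,0,0],[0,0,0],1],[[-20,0,0],[0,0,0],1],[[-35,0,0],[0,0,0],1],[[-50,0,0],[0,0,0],1],[[-65,0,0],[0,0,0],1],[[-80,0,0],[0,0,0],1],[[-95,0,0],[0,0,0],1],[[-110,0,0],[0,0,0],1],[[-119,0,0],[0,0,0],1],[[-119,0,0],[0,0,0],1]])

```text
time: 7.45
ee_pos: [0.5839, -0.2137, 0.1607]
tcp_rot: [180.0, -0.0, -168.7]
wrist_force: [-0.5, -1.1, -2.4]
opening: 0.0434
grasp_force: 41.4
```

>>> play_rows(increments=[[[0,0,4],[0,0,0],1],[[0,0,10],[0,0,0],1],[[0,0,16],[0,0,0],1],[[0,0,22],[0,0,0],1],[[0,0,26],[0,0,0],1],[[0,0,28],[0,0,0],1],[[0,0,28],[0,0,0],1]])

```text
time: 8.15
ee_pos: [0.5825, -0.2145, 0.133]
tcp_rot: [180.0, -0.0, -168.8]
wrist_force: [0.9, -0.5, -1.7]
opening: 0.0435
grasp_force: 41.4
```

>>> play_rows(increments=[[[0,0,1],[0,0,0],1],[[0,0,2],[0,0,0],1],[[0,0,2],[0,0,0],1]])

```text
time: 8.45
ee_pos: [0.5828, -0.2145, 0.1318]
tcp_rot: [-180.0, 0.0, -168.8]
wrist_force: [-0.5, 0.1, -0.2]
opening: 0.0434
grasp_force: 41.8
```

Contact with the bar is starting, so I'll open, let it settle, and go up.

>>> play_rows(increments=[[[0,0,0.5],[0,0,0],0.45],[[0,0,0.5],[0,0,0],0.4],[[0,0,0.5],[0,0,0],0.3],[[0,0,0.5],[0,0,0],0.15],[[0,0,0.5],[0,0,0],0],[[0,0,0.5],[0,0,0],0],[[0,0,0.5],[0,0,0],0],[[0,0,0.5],[0,0,0],0],[[0,0,-10],[0,0,0],0],[[0,0,-30],[0,0,0],0],[[0,0,-60],[0,0,0],0],[[0,0,-90],[0,0,0],0],[[0,0,-100],[0,0,0],0],[[0,0,-100],[0,0,0],0]])

```text
time: 9.85
ee_pos: [0.5833, -0.2147, 0.2334]
tcp_rot: [-179.9, 0.2, -168.8]
wrist_force: [-0.4, 0.3, -0.6]
opening: 0.0851
grasp_force: 0.0
```

```bash
python3 -c "
from h import *
inc((.50,0,.23,180),(.648,.2028,.23,168.6),(.648,.2028,.128,168.6))
snap('wrist','w2'); snap('scene','s2')
im,P=load('w2'); hsv=cv2.cvtColor(im,cv2.COLOR_RGB2HSV); m=(P[...,2]>.145)&(P[...,2]<.156)&(hsv[...,2]>120)
print(np.mean(P[m],0),m.sum())
im,P=load('s2'); m=(P[...,2]>.144)&(P[...,2]<.156)&(im[...,2]>110)
n,l,s,c=cv2.connectedComponentsWithStats(m.astype(np.uint8))
for i in range(1,n):
  if s[i,4]>60: print(s[i],P[l==i].mean(0))
cv2.imwrite('pics/s2c.png',np.hstack([cv2.resize(cv2.imread('pics/s2.png')[90:300,60:410],None,fx=2.2,fy=2.2)]))
"
```

```text
[ 39.9 226.8   2.9] [-0.1  0.2 11.2]
[-144.8  396.9    3.1] [-0.1  0.2 22.6]
[-144.5  397.1  105.1] [-0.1  0.2 22.6]
[ 0.58098962 -0.21608631  0.14980332] 1502
[340 138  25   8 137] [0.64864926 0.20238834 0.15060038]
[102 173  28  15 173] [ 0.58252879 -0.21501241  0.15012347]
```

View pics/s2c.png

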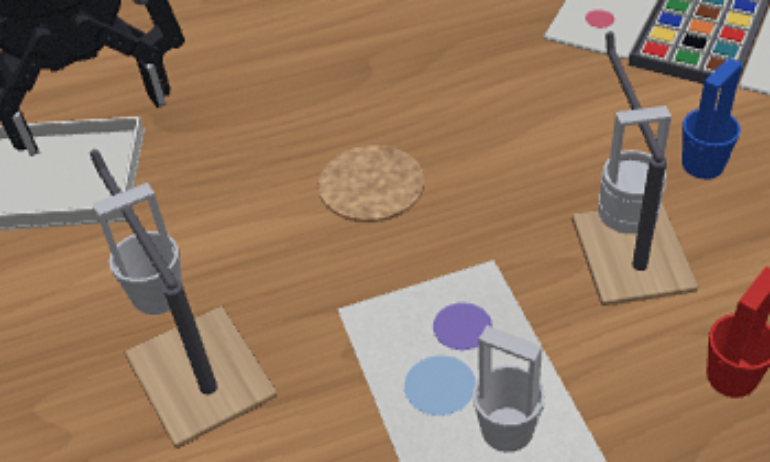

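Pot_front hangs on the spare hook, handle at (125,200) in the crop, and pot_rear is untouched at (630,190). Now over to pot_rear.

>>> play_rows(increments=[[[-5,14,0],[0,0,1],0],[[-18,48,0],[0,0,3],0],[[-34,92,0],[0,0,5],0],[[-50,136,0],[0,0,7],0],[[-66,180,0],[0,0,10],0],[[-82,224,0],[0,0,13],0],[[-98,268,0],[0,0,16],0],[[-113,310,0],[0,0,19],0],[[-127,348,0],[0,0,21],0],[[-138,377,0],[0,0,22],0],[[-143,392,0],[0,0,22.6],0],[[-145,397,15],[0,0,22.6],0],[[-145,397,32],[0,0,22.6],0],[[-145,397,42],[0,0,22.6],0],[[-145,397,42],[0,0,22.6],0],[[-145,397,42],[0,0,22.6],0]])

```text
time: 11.55
ee_pos: [0.6473, 0.2024, 0.1891]
tcp_rot: [-180.0, -0.0, 168.6]
wrist_force: [-0.3, 0.3, 0.5]
opening: 0.0856
grasp_force: 0.0
```

```bash
python3 -c "
from h import *
inc((.648,.2028,.128,168.6))
snap('wrist','w3')
im,P=load('w3'); hsv=cv2.cvtColor(im,cv2.COLOR_RGB2HSV); m=(P[...,2]>.145)&(P[...,2]<.156)&(hsv[...,2]>120)
n,l,s,c=cv2.connectedComponentsWithStats(m.astype(np.uint8))
for i in range(1,n):
  if s[i,4]>150: print(s[i],c[i],cv2.minAreaRect((P[l==i][:,:2]*1000).astype(np.float32)),P[l==i].mean(0))
"
```

```text
[-0.6  0.6 61.1] [-0. -0. -0.]
[ 243  237   89   31 2336] [287.53210616 252.75599315] ((648.989501953125, 200.95187377929688), (44.28260040283203, 17.147541046142578), 78.12320709228516) [0.64769603 0.20140111 0.14989679]
```

>>> play_rows(increments=[[[-0.5,0,15],[0,0,0],0],[[-0.5,0,35],[0,0,0],0],[[-0.5,0,52],[0,0,0],0],[[-0.5,0,60],[0,0,0],0],[[-0.5,0,60],[0,0,0],0.2],[[-0.5,0,60],[0,0,0],0.4],[[-0.5,0,60],[0,0,0],0.5],[[-0.5,0,60],[0,0,0],0.6],[[-0.5,0,60],[0,0,0],0.8],[[-0.5,0,60],[0,0,0],1],[[-0.5,0,60],[0,0,0],1],[[-0.5,0,60],[0,0,0],1]])

```text
time: 12.8
ee_pos: [0.6486, 0.2032, 0.1308]
tcp_rot: [179.9, 0.1, 168.6]
wrist_force: [0.6, 0.4, 5.6]
opening: 0.0431
grasp_force: 40.7
```

>>> play_rows(increments=[[[0,0,-5],[0,0,0],1],[[0,0,-12],[0,0,0],1],[[0,0,-20],[0,0,0],1],[[0,0,-27],[0,0,0],1],[[0,0,-30],[0,0,0],1],[[0,0,-30],[0,0,0],1]])

```text
time: 13.4
ee_pos: [0.6483, 0.2031, 0.16]
tcp_rot: [180.0, 0.0, 168.6]
wrist_force: [-0.1, 0.0, -0.5]
opening: 0.0436
grasp_force: 40.8
```

>>> play_rows(increments=[[[8,0,0],[0,0,0],1],[[20,0,0],[0,0,0],1],[[35,0,0],[0,0,0],1],[[50,0,0],[0,0,0],1],[[65,0,0],[0,0,0],1],[[80,0,0],[0,0,0],1],[[95,0,0],[0,0,0],1],[[110,0,0],[0,0,0],1],[[125,0,0],[0,0,0],1],[[140,0,0],[0,0,0],1],[[152,0,0],[0,0,0],1],[[160,0,0],[0,0,0],1],[[160,0,0],[0,0,0],1],[[160,0,0],[0,0,0],1]])

```text
time: 14.8
ee_pos: [0.4914, 0.2346, 0.1594]
tcp_rot: [180.0, 0.0, 168.6]
wrist_force: [0.7, -0.2, -1.3]
opening: 0.0438
grasp_force: 40.9
```

```bash
python3 -c "
from h import *
inc((.491,.003,.159,168.6),(.491,.003,.110,168.6))
snap('scene','s3')
cv2.imwrite('pics/s3c.png',cv2.resize(cv2.imread('pics/s3.png')[50:250,140:420],None,fx=2.5,fy=2.5))
"
```

```text
[ -45.3 -227.2    0.3] [0. 0. 0.]
[ -45.2 -227.2   49.3] [0. 0. 0.]
```

View pics/s3c.png

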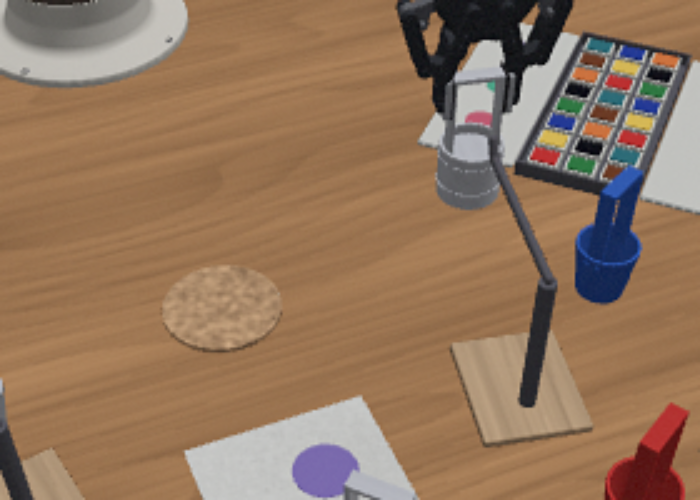

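Pot_rear is drawn clear of the tip, held near (470,160) in the crop. I'll carry it over the coaster at (222,307).

>>> play_rows(increments=[[[-2,-10,0],[0,0,0],1],[[-6,-30,0],[0,0,0],1],[[-12,-60,0],[0,0,0],1],[[-19,-95,0],[0,0,0],1],[[-26,-130,0],[0,0,0],1],[[-33,-165,0],[0,0,0],1],[[-39,-195,0],[0,0,0],1],[[-43,-217,0],[0,0,0],1],[[-45,-227,0],[0,0,0],1],[[-45,-227,10],[0,0,0],1],[[-45,-227,25],[0,0,0],1],[[-45,-227,38],[0,0,0],1],[[-45,-227,45],[0,0,0],1],[[-45,-227,47],[0,0,0],1],[[-45,-227,47],[0,0,0],1],[[-45,-227,47],[0,0,0],1]])

```text
time: 16.45
ee_pos: [0.4908, 0.0034, 0.1127]
tcp_rot: [180.0, 0.0, 168.7]
wrist_force: [1.0, 0.2, -1.4]
opening: 0.0431
grasp_force: 41.1
```

```bash
python3 -c "
from h import *
o=telemetry.get_obs(); print(o['ee_pos'],o['wrist_force'])
snap('scene','s4')
cv2.imwrite('pics/s4c.png',cv2.resize(cv2.imread('pics/s4.png')[80:230,160:300],None,fx=4,fy=4,interpolation=cv2.INTER_CUBIC))
"
```

```text
[0.49078766 0.00341717 0.11271355] [ 0.97726594  0.19987574 -1.42211597]
```

View pics/s4c.png

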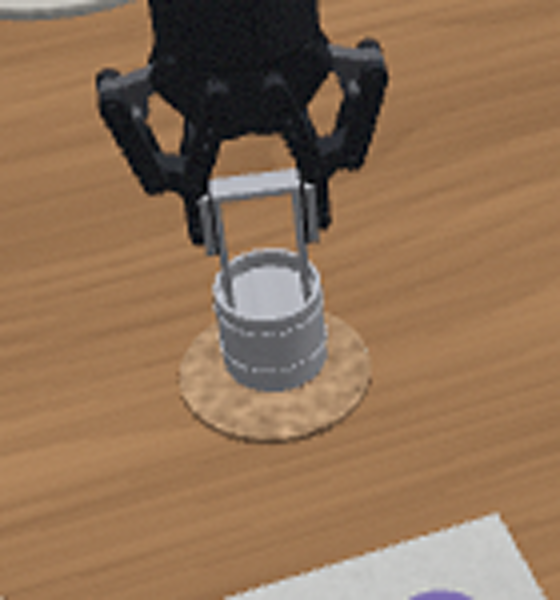

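The pot is about 8 mm above the coaster, with its base near (274,368) and the coaster centre at (275,378) in the crop. I'll lower it gently.

>>> play_rows(increments=[[[0,0,2],[0,0,0],1],[[0,0,4],[0,0,0],1],[[0,0,6],[0,0,0],1],[[0,0,7],[0,0,0],1],[[0,0,7.5],[0,0,0],1],[[0,0,7.5],[0,0,0],1]])

```text
time: 17.1
ee_pos: [0.4906, 0.0032, 0.1051]
tcp_rot: [180.0, 0.0, 168.6]
wrist_force: [-0.9, 0.9, 2.7]
opening: 0.0435
grasp_force: 41.4
```

Upward force of +2.7 N, so the pot is standing. I'll release slowly and retreat.

>>> play_rows(increments=[[[0,0,0],[0,0,0],0.45],[[0,0,0],[0,0,0],0.4],[[0,0,0],[0,0,0],0.3],[[0,0,0],[0,0,0],0.15],[[0,0,0],[0,0,0],0],[[0,0,0],[0,0,0],0],[[0,0,0],[0,0,0],0],[[0,0,0],[0,0,0],0],[[0,0,-10],[0,0,0],0],[[0,0,-30],[0,0,0],0],[[0,0,-60],[0,0,0],0],[[0,0,-95],[0,0,0],0],[[0,0,-120],[0,0,0],0],[[0,0,-130],[0,0,0],0],[[0,0,-130],[0,0,0],0],[[0,0,-130],[0,0,0],0]])

```text
time: 18.7
ee_pos: [0.4904, 0.0032, 0.2337]
tcp_rot: [-180.0, -0.1, 168.6]
wrist_force: [-0.4, 0.6, 0.3]
opening: 0.0853
grasp_force: 0.0
```

```bash
python3 -c "
from h import *
snap('scene','s5'); im,P=load('s5')
m=(P[...,2]>.116)&(P[...,2]<.156)&(im[...,2]>110)
n,l,s,c=cv2.connectedComponentsWithStats(m.astype(np.uint8))
for i in range(1,n):
  if s[i,4]>60: print(s[i],P[l==i].mean(0))
"
```

```text
[472  36  20  14 174] [0.41960067 0.69059898 0.1243996 ]
[381 116  16  14 101] [0.59404115 0.31948409 0.11976185]
[213 125  23   8 113] [0.49118974 0.00410127 0.12442574]
[102 173  28  15 173] [ 0.58228487 -0.21492673  0.14998962]
[278 238  29  16 216] [0.8026432  0.01502765 0.12025857]
```

View pics/s5.png

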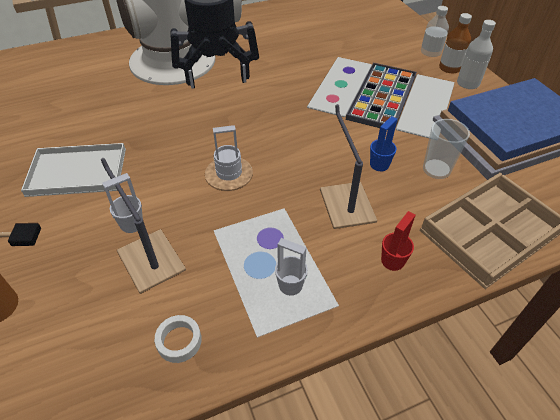

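Pot_rear stands centred on the coaster at (228,165), pot_front hangs on the spare hook at (125,205), and the gripper is clear of both.

```bash
python3 -c "
from h import *
print(workorder.job_done())"
```

```text
the job is handed in; nothing more can be done
None
```

The job is handed in: the front pot hangs released on the spare hook and the rear pot stands upright near the middle of the coaster, both still in the last picture (handed in at about 19 s of the 56 s; no verdict was returned).

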